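Let the cherries down into the foam box

TASK

Two small cherry chutes stand on the packing table, and only one of them has the open foam box at its mouth. Press down the round pad on that chute's rocking lever so that its gate lifts, hold it down until all three cherries have rolled into the box, then let the lever come back up so that the gate is shut again. Do not touch the cherries or the gate plates, leave the other chute's gate shut, and leave the box and the things around it where they stand.

Things in the scene. Friction and masses are not known exactly. Their poses are not given: they have to be found in the camera images.
- chute_a: Fixed grey stand with a steel chute sloping 0.2 rad down to its open end at the stand's +x, where the foam box stands under its mouth. Origin on the table under the lever's pivot; z up; yaw varies. Chute along x at y -100 mm, from x -190 (upper end, walls 145 mm high) to +51 mm (mouth, floor 70 mm high), inner width 34. Pivot plates at the origin, 146 mm high.
- chute_b: Fixed grey stand with a steel chute sloping 0.2 rad down to its open end at the stand's +x; no box stands at its mouth, otherwise the same as the other. Origin on the table under the lever's pivot; z up; yaw varies. Chute along x at y -100 mm, from x -190 (upper end, walls 145 mm high) to +51 mm (mouth, floor 70 mm high), inner width 34. Pivot plates at the origin, 146 mm high.
- lever_a (a joint): Rocking beam 240 x 16 x 10 mm of chute_a, along the stand's y, pivot 135 mm above the table. Radians: 0 level, gate shut; grows as the pad end (+y) is pressed and the gate end rises; stop at 0.40. Cherries pass from about 0.27; press to 0.35 or more. A spring returns it when let go; pressing takes about 2 N at first, 4 N at the stop.
- lever_b (a joint): Rocking beam 240 x 16 x 10 mm of chute_b, along the stand's y, pivot 135 mm above the table. Radians: 0 level, gate shut; grows as the pad end (+y) is pressed and the gate end rises; stop at 0.40. Cherries pass from about 0.27; press to 0.35 or more. A spring returns it when let go; pressing takes about 2 N at first, 4 N at the stop.
- pad_a (a point): Centre of the top of the round black rubber press pad (30 mm diameter, 10 mm thick) on the lever of chute_a: 110 mm from the pivot towards the stand's +y, 150 mm above the table at rest, about 106 mm at the stop (by then 3 mm nearer the pivot).
- pad_b (a point): Centre of the top of the round black rubber press pad (30 mm diameter, 10 mm thick) on the lever of chute_b: 110 mm from the pivot towards the stand's +y, 150 mm above the table at rest, about 106 mm at the stop (by then 3 mm nearer the pivot).
- gate_a (a point): Aluminium gate plate of chute_a, 4 x 32 x 46 mm, hanging across the chute from the lever's far end, 100 mm from the pivot towards the stand's -y; this point is its centre. Not to be touched.
- gate_b (a point): Aluminium gate plate of chute_b, 4 x 32 x 46 mm, hanging across the chute from the lever's far end, 100 mm from the pivot towards the stand's -y; this point is its centre. Not to be touched.
- foam_box: Loose open white foam box, 170 (x) x 150 (y) x 60 mm, walls and floor 9 mm; origin at the centre of its underside. It stands under the mouth of chute_a.
- tape_roll: Bystander: clear roll of tape lying flat, 84 mm diameter, 48 mm high; origin at the centre of its underside.
- bottle: Bystander: white bottle, 52 mm diameter, 110 mm high, standing; origin at the centre of its underside.
- tape_gun: Bystander: orange tape dispenser with a black roll, 100 x 30 x 74 mm; origin at the centre of its underside.
- cherry_a0: Cherry, 28 mm diameter, 14 g, origin at its centre; at the start in chute_a, first behind the gate.
- cherry_a1: Cherry, 28 mm diameter, 14 g, origin at its centre; at the start in chute_a, second in the row.
- cherry_a2: Cherry, 28 mm diameter, 14 g, origin at its centre; at the start in chute_a, third in the row.
- cherry_b0: Cherry, 28 mm diameter, 14 g, origin at its centre; at the start in chute_b, first behind the gate.
- cherry_b1: Cherry, 28 mm diameter, 14 g, origin at its centre; at the start in chute_b, second in the row.
- cherry_b2: Cherry, 28 mm diameter, 14 g, origin at its centre; at the start in chute_b, third in the row.

How it is judged (in metres and radians):
On the way:
1. the lever of the chute with the box is pressed down, lifting its gate (value of joint lever_a above 0.15 rad), for 0.1 s.
At the end, for the whole second after the job is handed in: All three cherries of the chute with the box lie at rest inside the foam box (slower than 0.08 m/s), the box stands within 30 mm of where it was, both levers are back within 0.05 rad of level, and the other chute's three cherries are within 30 mm of where they started (x of cherry_a0 in the frame of foam_box between -0.078 and 0.078 m and y of cherry_a0 in the frame of foam_box between -0.068 and 0.068 m and z of cherry_a0 in the frame of foam_box between 0.005 and 0.055 m and linear speed of each of cherry_a0, cherry_a1, cherry_a2 below 0.08 m/s and x of cherry_a1 in the frame of foam_box between -0.078 and 0.078 m and y of cherry_a1 in the frame of foam_box between -0.068 and 0.068 m and z of cherry_a1 in the frame of foam_box between 0.005 and 0.055 m and x of cherry_a2 in the frame of foam_box between -0.078 and 0.078 m and y of cherry_a2 in the frame of foam_box between -0.068 and 0.068 m and z of cherry_a2 in the frame of foam_box between 0.005 and 0.055 m and value of joint each of lever_a, lever_b below 0.05 rad and distance of each of foam_box, cherry_b0, cherry_b1, cherry_b2 from where it was at the start of the episode below 0.03 m and angle between foam_box's own z axis and vertical below 0.1 rad); the robot touches nothing.
It fails at once if the robot touches a cherry (contact force between any of the fingers, the arm and cherry_a0 above 0.2 N or contact force between any of the fingers, the arm and cherry_a1 above 0.2 N or contact force between any of the fingers, the arm and cherry_a2 above 0.2 N or contact force between any of the fingers, the arm and cherry_b0 above 0.2 N or contact force between any of the fingers, the arm and cherry_b1 above 0.2 N or contact force between any of the fingers, the arm and cherry_b2 above 0.2 N).
It fails at once if the robot works a gate plate directly instead of the lever's pad (contact force between any of the fingers, the arm and lever_a_c2 above 0.5 N or contact force between any of the fingers, the arm and lever_b_c2 above 0.5 N).
It fails at once if the gate of the chute without a box is opened (value of joint lever_b above 0.12 rad).
It fails at once if the foam box is pushed away or lifted (distance of foam_box from where it was at the start of the episode above 0.03 m or height (world z) of foam_box above 0.02 m).
It fails at once if the tape roll, bottle or tape dispenser is shifted, knocked over or lifted (distance of any of tape_roll, bottle, tape_gun from where it was at the start of the episode above 0.03 m or angle between any of tape_roll, bottle, tape_gun's own z axis and vertical above 0.5 rad).
It also fails if it takes over 35 s, if anything falls off the work surface, if the arm or the gripper's body presses on something with over 40 N, if the wrist force passes 120 N, or if a joint passes its speed limit or range.

ROBOT

A 7-joint arm with a two-finger parallel gripper is mounted at the origin on the work surface. World frame = base frame: x ahead of the robot, y to its left, z up, the work surface at z = 0. Lengths are in mm, angles in rad, forces in N, time in s.
With the tool pointing down it reaches from about 425 to 875 mm from the base axis. Payload 4.7 kg.
Tool frame: the origin (TCP) lies at the very end of the fingers, on their centre line; the grasp point (between the pads) lies 19 mm behind it; z points along the fingers, y is the line along which they close (so a half turn about z gives the same grasp; the last joint's range is limited). The gripper opens to 87 mm and grips with 3 to 60 N. Pads are 19 mm wide; open, the fingers measure 117 mm over their backs; the gripper's body (75 mm by 190 mm) begins 51 mm behind the grasp point.
Start: joints at [-1.27, 0.321, -0.07, 1.45, 0.023, 1.371, -0.057], TCP at [183.902, 623.463, 222.587] pointing down, gripper open.
Joint ranges: [-2.86, 2.86], [-0.3, 2.09], [-1.38, 1.24], [0.06, 2.45], [-1.56, 4.7], [0.09, 2.05], [-2.69, 2.69]. Speed limits (rad/s): [2.57, 2.57, 3.14, 3.14, 3.14, 3.14, 3.14].

INTERFACE

Orientations are given as a unit quaternion [w, x, y, z].
In Python, from workcell import env, vision, finder gives the robot as it stands.
- The arm moves only by the tool carry_out, never from a script. Its argument "motion" is a list of rows, each an object with "linear": the shift along the tool's x, y, z in mm, a list of three; "rot": the turn, a rotation vector about the tool's x, y, z in degrees, a list of three; "grip": the finger opening in mm, from 0 to 87. In form: [{"linear": [x, y, z], "rot": [rx, ry, rz], "grip": grip}, ...]. A call has 1 to 8 rows; each row is the pose to reach, as a shift and turn from the pose commanded when the call began, along the tool's axes at that moment; what a row does not reach only later rows make up. A row lasts 1/8 s, in which the tool goes at most 62.5 mm and 10.7 degrees, less where a joint would pass 70% of its speed; a pose out of reach is approached as far as the arm can. A call with a gripper value outside its range is refused whole. The fingers move at their own pace and stop on an object; "squeeze" is the grip in N (left out, the last holds). Time passes only in rows, so rows that repeat a pose let the fingers close. It gives the time, the measured TCP pose, the force, the opening and the grip force at its end, in the units of the state.
- env.state(): the state, without advancing time (a new reading comes with each control period).
- vision.snapshot(name): name is "scene" or "top"; returns the picture (400x640x3 uint8, blue, green, red); there is no depth.
- vision.camera_model(name): a dict with "mtx" (3x3 intrinsics, pixels), "rvec" (rotation vector, rad) and "tvec" (3), from world to camera coordinates, as OpenCV has them. Camera axes: x right, y down, z forward; pixel columns grow to the right and rows downward; lengths in mm; the calibration is good to about 2 mm. A picture is of the moment at which its call begins. camera_model takes no time and is no camera call.
- env.job_done(): hands the job in; it is judged then, once.
Trained networks look in the newest picture that a camera, given by its name, has taken for a name from the list of things; names that differ only in an ending like _2 or _b are one class to them, and where a whole thing is asked for, a point or a joint stands for the part that bears it (a point fixed in the world has none). Each returns a list of dicts, best first, with "confidence" (0 to 1); they miss things now and then, are a little off and sometimes report something else, mostly with a low value. They report only what shows in the picture. A call takes as long as a camera call.
- finder.trace(target, camera): "pixels" (400x640 bool, what is visible of it) and "uv" ([column, row] in pixels, amid what is visible of it).
The state is a dict: "t": time; "joint_pos": joint angles; "joint_velocities": joint speeds; "tau": joint torques, N m; "tool_pos": TCP position; "orientation": TCP orientation; "ft_force": force on the tool from outside, world axes, zero at the start; "torque": the same for the moment, N m; "width": finger opening in mm; "finger_force": force on a finger pad.
Only numpy, scipy, OpenCV 4.12 (cv2) and the standard library are available. Lean on these libraries where they do the work, as an engineer would, in place of code of your own. Each camera call takes 0.05 s, during which the arm holds its last target. There are 200 camera calls.

## Working session

There is one attempt and no reset: what is moved stays moved. The work goes in short steps, Python scripts to look and compute and a tool call to move; the robot and the scene stay as the last step left them, time stands still between calls to the robot, and variables do not carry over. Pictures are saved under pics/ and viewed, at most 10 in all, crops included, and the job is handed in when it is done.

Besides the shell and the picture viewer there is one more tool, called after "Emit:" as name(argument=value, ...), one argument or row to a line, values as JSON. carry_out: Moves the arm, as the interface text tells. Its arguments: {"type":"object","properties":{"motion":{"type":"array"},"squeeze":{"type":"number"}},"required":["motion"]}

```bash
mkdir -p pics; cat > h.py <<'E'
import numpy as np, cv2
from workcell import env, vision, finder
def onplane(cam,uv,z):
    m=vision.camera_model(cam);K=np.array(m["mtx"],float);R=cv2.Rodrigues(np.array(m["rvec"],float))[0];t=np.array(m["tvec"],float).ravel()
    d=R.T@np.linalg.inv(K)@np.array([uv[0],uv[1],1.]);c=-R.T@t
    return c+d*(z-c[2])/d[2]
E
python3 - <<'E'
from h import *
a=vision.snapshot("scene");b=vision.snapshot("top")
cv2.imwrite("pics/s.png",a);cv2.imwrite("pics/t.png",b)
for n,z in [("pad_a",150),("foam_box",60),("gate_a",130),("cherry_a0",110),("chute_a",100),("bottle",110),("tape_roll",48),("tape_gun",70)]:
  for c in ["top","scene"]:
    for r in finder.trace(n,c)[:6]: print(n,c,round(r["confidence"],2),np.round(r["uv"]),onplane(c,r["uv"],z).round(), r["pixels"].sum())
s=env.state();print(s["t"],s["tool_pos"],s["orientation"])
E
```

```text
pad_a top 0.7 [208. 236.] [484. 232. 150.] 908
pad_a top 0.62 [391. 237.] [ 473. -178.  150.] 794
pad_a scene 0.96 [291. 121.] [ 478. -183.  150.] 728
pad_a scene 0.68 [425. 223.] [494. 235. 150.] 1140
pad_a scene 0.67 [411. 217.] [500. 205. 150.] 5892
foam_box top 0.91 [244. 177.] [624. 169.  60.] 3790
foam_box scene 0.6 [358. 271.] [632. 181.  60.] 5572
foam_box scene 0.49 [424. 219.] [423. 202.  60.] 1101
gate_a top 0.96 [389. 238.] [ 470. -177.  130.] 857
gate_a top 0.81 [206. 235.] [483. 242. 130.] 870
gate_a top 0.25 [434. 242.] [ 458. -280.  130.] 40
gate_a scene 0.92 [420. 220.] [480. 216. 130.] 984
gate_a scene 0.66 [299. 120.] [ 448. -187.  130.] 592
cherry_a0 top 0.43 [257. 232.] [488. 128. 110.] 82
cherry_a0 top 0.4 [262. 251.] [444. 117. 110.] 100
cherry_a0 scene 0.72 [421. 218.] [461. 210. 110.] 1165
cherry_a0 scene 0.51 [395. 186.] [430. 113. 110.] 108
chute_a top 0.95 [416. 270.] [ 392. -246.  100.] 6906
chute_a top 0.78 [243. 259.] [425. 163. 100.] 6069
chute_a scene 0.85 [413. 217.] [464. 193. 100.] 5971
chute_a scene 0.56 [296. 123.] [ 440. -207.  100.] 5261
bottle top 0.66 [390. 237.] [ 470. -183.  110.] 793
bottle scene 0.91 [272. 184.] [624. -94. 110.] 686
bottle scene 0.73 [358. 269.] [652. 196. 110.] 5548
bottle scene 0.69 [396. 188.] [434. 117. 110.] 119
tape_roll top 0.58 [171. 185.] [610. 354.  48.] 616
tape_roll scene 0.86 [425. 310.] [597. 335.  48.] 1163
tape_gun top 0.65 [410. 169.] [ 636. -250.   70.] 640
tape_gun scene 0.62 [222. 173.] [ 667. -234.   70.] 757
0.9 [183.88022333 623.48200388 222.61202216] [3.31245215e-05 1.42898771e-01 9.89737306e-01 7.08830172e-05]
```

View pics/s.png

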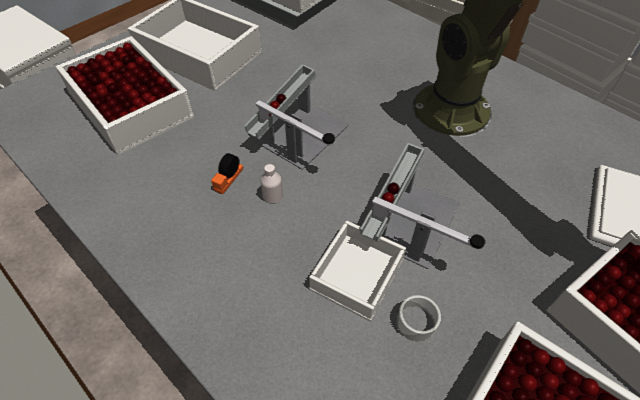

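View pics/t.png

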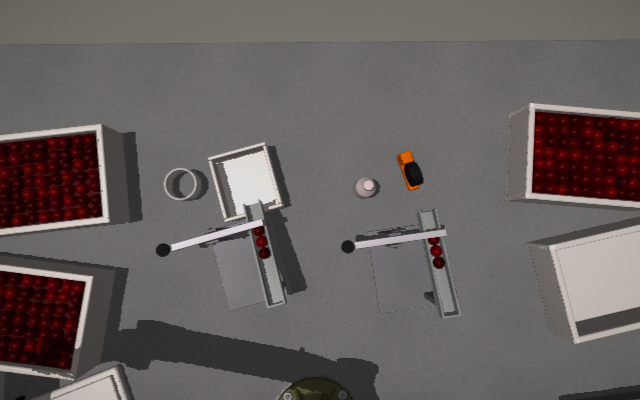

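Top view: the left chute has the box; its pad is at about (163,250) in top and (477,241) in scene. The finder returned the whole lever, so I'll refine on the dark blob.

```bash
python3 - <<'E'
from h import *
P={}
for f,c,(u,v) in [("t","top",(163,250)),("s","scene",(477,241))]:
    g=cv2.imread(f"pics/{f}.png").max(2);w=g[v-11:v+12,u-11:u+12]<45
    n,l,st,ce=cv2.connectedComponentsWithStats(w.astype(np.uint8));i=l[11,11]
    uv=ce[i]+[u-11,v-11];print(c,uv,st[i],onplane(c,uv,148).round(1));P[c]=onplane(c,uv,148)
L=onplane("top",(260,223),145);print("lever far",L)
s=env.state()
for p in P.values():
    d=p-s["tool_pos"];w,x,y,z=s["orientation"];from scipy.spatial.transform import Rotation as R
    print(R.from_quat([x,y,z,w]).inv().apply(d).round(1))
E
```

```text
top [162.55797101 249.65217391] [  4   5  14  13 138] [454.3 333.7 148. ]
scene [476.82608696 241.27950311] [  4   5  15  14 161] [455.3 335.5 148. ]
lever far [509.43018318 117.25801535 145.        ]
[-341.3 -201.5   74.6]
[-341.8 -199.5   74.6]
```

Emit:
carry_out(
  motion=[
    {"linear": [-40, -23, 0], "rot": [0, 0, 0], "grip": 0},
    {"linear": [-90, -53, 0], "rot": [0, 0, 0], "grip": 0},
    {"linear": [-140, -82, 0], "rot": [0, 0, 0], "grip": 0},
    {"linear": [-190, -112, 0], "rot": [0, 0, 0], "grip": 0},
    {"linear": [-240, -141, 0], "rot": [0, 0, 0], "grip": 0},
    {"linear": [-290, -170, 0], "rot": [0, 0, 0], "grip": 0},
    {"linear": [-330, -194, 0], "rot": [0, 0, 0], "grip": 0},
    {"linear": [-342, -201, 0], "rot": [0, 0, 0], "grip": 0},
  ],
)

```text
t: 1.9
tool_pos: [457.7, 330.5, 222.9]
orientation: [0.001, 0.146, 0.989, -0.0]
ft_force: [-0.8, 0.1, -0.3]
width: 15.2
finger_force: 0.0
```

Emit:
carry_out(
  motion=[
    {"linear": [0, 0, 20], "rot": [0, 0, 0], "grip": 0},
    {"linear": [0, 0, 40], "rot": [0, 0, 0], "grip": 0},
    {"linear": [0, 0, 50], "rot": [0, 0, 0], "grip": 0},
    {"linear": [0, 0, 55], "rot": [0, 0, 0], "grip": 0},
    {"linear": [0, 0, 55], "rot": [0, 0, 0], "grip": 0},
  ],
)

```text
t: 2.52
tool_pos: [454.9, 334.4, 167.8]
orientation: [0.0, 0.143, 0.99, 0.0]
ft_force: [-0.1, 0.1, 0.7]
width: 0.6
finger_force: 0.0
```

```bash
python3 - <<'E'
from h import *
a=vision.snapshot("scene");s=env.state()
cv2.imwrite("pics/s2.png",cv2.resize(a[90:340,240:560],None,fx=2,fy=2));print(s["t"],s["tool_pos"],s["orientation"],s["ft_force"],s["width"])
E
```

```text
2.575 [455.22632872 334.38159872 168.1153076 ] [2.78074930e-04 1.42726484e-01 9.89762062e-01 3.65554090e-04] [-0.12740263 -0.49130633 -0.35479825] 0.1468676882818767
```

View pics/s2.png

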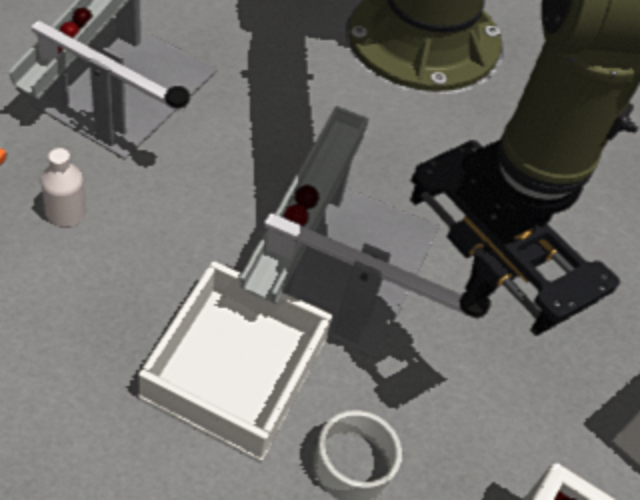

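The closed fingers stand over the pad (crop 475,300). Now I press.

Emit:
carry_out(
  motion=[
    {"linear": [0, 0, 12], "rot": [0, 0, 0], "grip": 0},
    {"linear": [0, 0, 24], "rot": [0, 0, 0], "grip": 0},
    {"linear": [0, -1, 36], "rot": [0, 0, 0], "grip": 0},
    {"linear": [0, -2, 48], "rot": [0, 0, 0], "grip": 0},
    {"linear": [0, -3, 56], "rot": [0, 0, 0], "grip": 0},
    {"linear": [0, -3, 60], "rot": [0, 0, 0], "grip": 0},
    {"linear": [0, -3, 60], "rot": [0, 0, 0], "grip": 0},
    {"linear": [0, -3, 60], "rot": [0, 0, 0], "grip": 0},
  ],
)

```text
t: 3.58
tool_pos: [455.6, 331.2, 109.9]
orientation: [0.001, 0.143, 0.99, 0.001]
ft_force: [0.4, 0.5, 13.4]
width: 0.4
finger_force: 6.7
```

Emit:
carry_out(
  motion=[
    {"linear": [0, 0, 0], "rot": [0, 0, 0], "grip": 0},
    {"linear": [0, 0, 0], "rot": [0, 0, 0], "grip": 0},
    {"linear": [0, 0, 0], "rot": [0, 0, 0], "grip": 0},
    {"linear": [0, 0, 0], "rot": [0, 0, 0], "grip": 0},
    {"linear": [0, 0, 0], "rot": [0, 0, 0], "grip": 0},
    {"linear": [0, 0, 0], "rot": [0, 0, 0], "grip": 0},
    {"linear": [0, 0, 0], "rot": [0, 0, 0], "grip": 0},
    {"linear": [0, 0, 0], "rot": [0, 0, 0], "grip": 0},
  ],
)

```text
t: 4.58
tool_pos: [455.6, 331.2, 109.9]
orientation: [0.001, 0.143, 0.99, 0.001]
ft_force: [-0.8, 0.4, 13.7]
width: 0.4
finger_force: 6.7
```

```bash
python3 - <<'E'
from h import *
a=vision.snapshot("scene");s=env.state()
cv2.imwrite("pics/s3.png",cv2.resize(a[90:340,240:560],None,fx=2,fy=2));print(s["t"],s["tool_pos"],s["ft_force"])
E
```

```text
4.625 [455.55710961 331.23711582 109.86629133] [-0.27546093 -0.34283114 13.54567403]
```

View pics/s3.png

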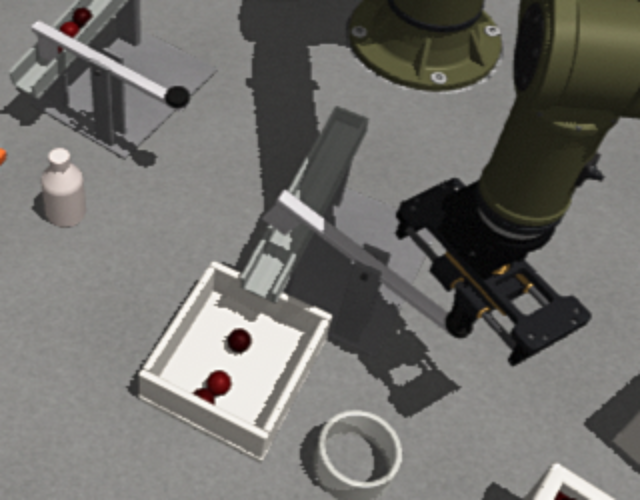

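All three cherries are in the box (crop 238,340; 219,382; 204,396) and the chute is empty, so I release.

Emit:
carry_out(
  motion=[
    {"linear": [0, 1, -10], "rot": [0, 0, 0], "grip": 0},
    {"linear": [0, 2, -22], "rot": [0, 0, 0], "grip": 0},
    {"linear": [0, 3, -34], "rot": [0, 0, 0], "grip": 0},
    {"linear": [0, 3, -46], "rot": [0, 0, 0], "grip": 0},
    {"linear": [0, 3, -65], "rot": [0, 0, 0], "grip": 0},
    {"linear": [0, 3, -90], "rot": [0, 0, 0], "grip": 0},
    {"linear": [0, 3, -110], "rot": [0, 0, 0], "grip": 0},
    {"linear": [0, 3, -110], "rot": [0, 0, 0], "grip": 0},
  ],
)

```text
t: 5.62
tool_pos: [455.9, 334.3, 219.6]
orientation: [0.001, 0.143, 0.99, 0.001]
ft_force: [-0.3, 1.1, -0.3]
width: 0.2
finger_force: 0.0
```

Emit:
carry_out(
  motion=[
    {"linear": [0, 0, 0], "rot": [0, 0, 0], "grip": 0},
    {"linear": [0, 0, 0], "rot": [0, 0, 0], "grip": 0},
    {"linear": [0, 0, 0], "rot": [0, 0, 0], "grip": 0},
    {"linear": [0, 0, 0], "rot": [0, 0, 0], "grip": 0},
    {"linear": [0, 0, 0], "rot": [0, 0, 0], "grip": 0},
    {"linear": [0, 0, 0], "rot": [0, 0, 0], "grip": 0},
    {"linear": [0, 0, 0], "rot": [0, 0, 0], "grip": 0},
    {"linear": [0, 0, 0], "rot": [0, 0, 0], "grip": 0},
  ],
)

```text
t: 6.62
tool_pos: [455.1, 333.9, 217.6]
orientation: [0.0, 0.143, 0.99, 0.0]
ft_force: [0.3, 0.3, -0.6]
width: 0.6
finger_force: 0.0
```

```bash
python3 - <<'E'
from h import *
a=vision.snapshot("scene")
for _ in range(8): b=vision.snapshot("scene")
d=np.abs(a.astype(int)-b).max(2)[200:330,300:410];print("motion px in box",(d>40).sum());s=env.state()
cv2.imwrite("pics/s4.png",cv2.resize(b[90:340,240:560],None,fx=2,fy=2));print(s["t"],s["tool_pos"],s["ft_force"])
E
```

```text
motion px in box 0
7.075 [455.09201992 333.96023183 217.60290609] [-0.49011537 -0.27540808  0.54106821]
```

View pics/s4.png

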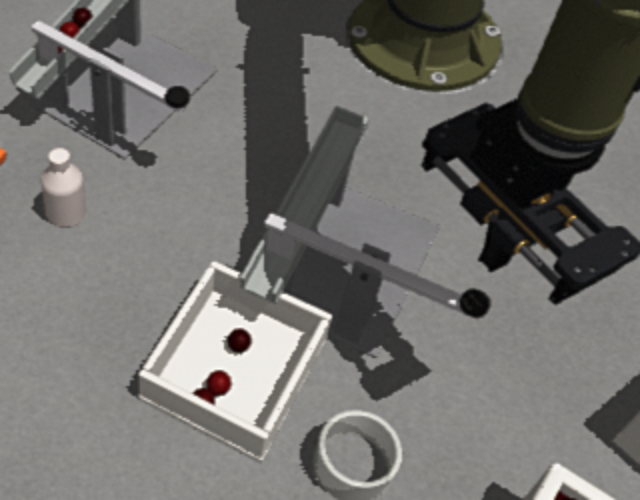

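The lever is level again (pad at crop 475,302), the three cherries lie still in the box, and nothing else has moved.

```bash
python3 -c "
from workcell import env
print(env.job_done())"
```

```text
the job is handed in; nothing more can be done
None
```

I pressed chute_a's lever and let it back up: the last picture shows all three cherries at rest in the foam box, the gate shut, and the other chute and the nearby things unmoved; the job is handed in, and no verdict came back.

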